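# Clamp a brooch in the setting press, up to the clutch's first slip

## Robot

A 6-joint arm with a two-finger parallel gripper is mounted at the origin on the work surface. World frame = base frame: x ahead of the robot, y to its left, z up, the work surface at z = 0. Lengths are in m, angles in rad, forces in N, time in s.
With the tool pointing down it reaches from about 0.325 to 0.9 m from the base axis. Payload 6.1 kg.
Tool frame: the origin (TCP) lies midway between the tips of the shut fingers; the grasp point (between the pads) lies 19 mm behind it; z points along the fingers, y is the direction in which the jaws open and shut (so a half turn about z gives the same grasp; the last joint's range is limited). The gripper opens to 85 mm and grips with 20 to 120 N. Pads are 22 mm wide; open, the fingers measure 114 mm over their backs; the gripper's body (76 mm by 85 mm) begins 54 mm behind the grasp point. The pads swing forward as they close: fully open they stand 13 mm farther back than shut.
Start: joints at [1.029, 0.22, 1.526, -0, 1.395, -0.126], TCP at [0.252, 0.572, 0.231] pointing down, gripper open.
Joint ranges: [-2.98, 2.98], [-0.91, 2.08], [0.09, 2.57], [-1.24, 4.39], [0.2, 2.65], [-2.68, 2.68]. Speed limits (rad/s): [2.57, 2.57, 3.01, 3.14, 3.14, 3.14].

## Interface

Orientations are given as a unit quaternion [w, x, y, z].
In Python, from rig import manip gives the robot as it stands.
- The arm moves only by the shell command python3 -m handwheel 'ROWS' [FORCE]. ROWS is JSON, a list of rows, each a list of 5 numbers: the finger opening in cm, from 0 to 8.54, then the shift along the tool's x, y, z in cm, then the turn about the tool's z in degrees. A call has 1 to 20 rows; each row is the pose to reach, as a shift and turn from the pose commanded when the call began, along the tool's axes at that moment; what a row does not reach only later rows make up. A row lasts 1/12 s, in which the tool goes at most 41.7 mm and 7.16 degrees, less where a joint would pass 70% of its speed; a pose out of reach is approached as far as the arm can. A call with a gripper value outside its range is refused whole. The fingers move at their own pace and stop on an object; FORCE is the grip in N (left out, the last holds). Time passes only in rows, so rows that repeat a pose let the fingers close. It gives the time, the measured TCP pose, the force and the opening at its end, in the units of the state.
- manip.sense(): the state, without advancing time (a new reading comes with each control period).
- manip.read_camera(name): name is "side" or "top" or "wrist"; returns (picture, depth): 400x640x3 uint8, red, green, blue; 400x640 float32, m along the optical axis (not along the pixel's ray), 0 where there is no reading.
- manip.get_calibration(name): a dict with "fov_y" (degrees; the focal length in pixels is half the picture's height over the tangent of half this angle, whatever the lens; pixels are square), "cx", "cy" (the principal point, pixels), "R" (3x3) and "t" (3): a world point X has camera coordinates R X + t. Camera axes: x right, y down, z forward; pixel columns grow to the right and rows downward; lengths in m; the calibration is good to about 2 mm. A picture is of the moment at which its call begins: read the wrist's pose just before it. get_calibration takes no time and is no camera call; for the wrist camera it gives the pose at the moment of the call.
- manip.sign_off(): hands the job in, once; it reports no verdict.
The state is a dict: "time_s": time; "joints": joint angles; "joint_vel": joint speeds; "effort": joint torques, N m; "position": TCP position; "tool_rot": TCP orientation; "contact_force": force on the tool from outside, world axes, zero at the start; "wrist_torque": the same for the moment, N m; "finger_gap": opening from 0.0 (shut) to 1.0 (fully open).
Only numpy, scipy, OpenCV 4.12 (cv2) and the standard library are available. Lean on these libraries where they do the work, as an engineer would, in place of code of your own. Each camera call takes 0.05 s, during which the arm holds its last target.

## Task

Lay the wooden brooch carrier in the channel of the little setting press, bezel end first, and slide it gently under the screw until it rests against the back stop. Then turn the wing knob clockwise until its drag clutch slips for the first time, a few degrees of slip, and stop there: if it is run on by more than about 30 degrees of slip the brooch is squeezed too hard. Let go, and leave the other things on the bench where they are.

Things in the scene. Friction and masses are not known exactly. Their poses are not given: they have to be found in the camera images.
- carrier: Loose brooch carrier, 0.12 kg: wooden slat 137 x 40 x 8 mm with a round brass bezel (30 mm across, 6 mm high, flat blue stone) on its head and an upright wooden grip fin on its tail. Origin on the underside below the bezel's centre; x along the slat to the head end (at x = +22 mm; tail end at -115 mm), z up. Starts flat on the bench.
- fin (a point): Middle of the carrier's grip fin, at (-95, 0, 30) mm in the carrier's frame. The fin is 40 mm long (along the carrier's x), 12 mm thick (y) and reaches from 8 to 40 mm above the slat's underside; same axes as the carrier.
- press: Setting press, a grey steel C-frame fixed to the bench. Origin on the bench under the screw's axis; x along the channel from its open mouth to the column, z up. Base x = -110 to 65 mm, 86 mm wide; column x = 36 to 62 mm; arm over the channel x = -16 to 62 mm, 40 mm wide, z = 68 to 85 mm. Under the arm a 22 mm brass pad, clear of the bezel at first, comes down as the knob turns clockwise.
- bed: Aluminium channel on the press's base, same origin and axes as press. Its floor is 10 mm above the bench, from x = -105 to +32 mm; side walls 7 mm high along its full length, 46 mm apart inside (the 40 mm carrier has 3 mm play on each side). The part in front of the arm is open from above.
- stop: Steel back stop at the inner end of the channel, 36 mm wide, 14 mm high. Origin in the middle of the lower edge of its front face, which is at x = 22 mm, z = 10 mm in the press's frame; same axes. With the carrier's head end against it, the bezel is under the screw's axis.
- knob: Black wing knob of the screw, of constant height, on a steel index collar (48 mm across, z = 86 to 91 mm). Origin on the screw's axis, 92 mm above the bench; z up, x along the wing to its white line. Hub 30 mm across, 6 mm high; above it the wing, 40 mm long (x), 12 mm thick (y), 6 to 36 mm above the origin. Needs about 1 to 3 rad clockwise from above, differently each time; regrasp as needed.
- bottle: Bystander: closed grey bottle, 44 mm across, 120 mm tall; origin at the centre of its underside.
- spool: Bystander: copper spool, 52 mm across, 40 mm tall; origin at the centre of its underside.
- dish: Bystander: white bowl, 84 mm across, 30 mm tall; origin at the centre of its underside.
- driver: Bystander: screwdriver, 150 mm long, lying on the bench; x along it towards the tip.
- clutch (a point): Centre of the wing, 21 mm above the knob's origin. Knob and collar turn together against 0.18 N m while the pad travels. When the pad bears on the brooch the torque jumps within a few degrees to about 0.36 N m and the drag clutch slips: the collar (black tick) stands still, the knob (white line) turns on, and each further radian adds 0.15 N m and 30 N of squeeze. Line and tick agree at first.
Things that resemble listed ones, but are neither listed nor needed, are in the scene too. Leave any pink or red look-alike of the carrier alone.

How it is judged:
On the way, in this order (a step that is already met when the one before it is completed fails the run):
1. the carrier lies flat in the channel with its head against the back stop (x of carrier in the frame of stop above -0.025 m and z of carrier in the frame of stop below 0.002 m and y of carrier in the frame of stop between -0.005 and 0.005 m), for 0.2 s.
2. the screw squeezes the carrier on the channel floor with the force at which the clutch slips (contact force between carrier and bed above 38 N), for 0.02 s.
At the end, for the whole second after the job is handed in: The carrier lies flat in the channel, bezel end within 3 mm of the back stop, still clamped by the pad (over 20 N on the channel floor) after the clutch has slipped (38 N), never squeezed with more than 60 N (about 35 degrees of slip) (all of step 1 and angle between the x axis of carrier and the x axis of stop, either way round below 0.12 rad and angle between carrier's own z axis and vertical below 0.06 rad and linear speed of carrier below 0.02 m/s and contact force between carrier and bed above 20 N); the robot touches nothing.
It fails at once if the brooch is squeezed with more than 60 N (the knob is run on by more than about 35 degrees of slip) (contact force between carrier and bed above 60 N).
It fails at once if the carrier is driven against the back stop with more than 30 N (contact force between carrier and stop above 30 N).
It fails at once if a bystander is moved by more than 20 mm (distance of any of bottle, spool, dish, driver from where it was at the start of the episode above 0.02 m).
It also fails if it takes over 72 s, if anything falls off the work surface, if the arm or the gripper's body presses on something with over 40 N, if the wrist force passes 120 N, or if a joint passes its speed limit or range.

## Working session

There is one attempt and no reset: what is moved stays moved. The work goes in short steps, Python scripts to look and compute and a shell command to move; the robot and the scene stay as the last step left them, time stands still between calls to the robot, and variables do not carry over. Pictures are saved under pics/ and viewed, and the job is handed in when it is done.

```bash
ls; mkdir -p pics
python3 - <<'E'
from rig import manip
import cv2,json,numpy as np
print(manip.sense())
for n in ("top","side","wrist"):
    c=manip.get_calibration(n); print(n,c)
    p,d=manip.read_camera(n); cv2.imwrite(f"pics/{n}0.png",p[:,:,::-1]); np.savez(f"{n}0.npz",p=p,d=d,R=c["R"],t=c["t"],f=200/np.tan(np.radians(c["fov_y"]/2)),cx=c["cx"],cy=c["cy"])
E
```

```text
pics
{'time_s': 0.0, 'joints': array([ 1.02888570e+00,  2.21216085e-01,  1.52760619e+00, -9.91619531e-08,
        1.39470648e+00, -1.26110526e-01]), 'joint_vel': array([-0.00176358,  0.00026949,  0.00145018,  0.00058611,  0.00068305,
        0.0011407 ]), 'effort': array([ 7.21062497e-04, -4.96898282e+01, -3.89403462e+01, -1.35325990e-04,
        1.08720741e-02, -4.05855974e-05]), 'position': array([0.25214703, 0.5712205 , 0.23020807]), 'tool_rot': array([-3.17314533e-04,  2.06405523e-01,  9.78466056e-01, -9.14567913e-04]), 'contact_force': array([0.11969038, 1.13558566, 0.37418504]), 'wrist_torque': array([-0.01155107, -0.00638123,  0.01729089]), 'finger_gap': 0.9985217292071092}
top {'fov_y': 54.02777674080116, 'cx': 312.2421685177626, 'cy': 201.497797547806, 'R': array([[-0.02117027, -0.99966351, -0.01498948],
       [-0.99722997,  0.02218327, -0.07099497],
       [ 0.0713036 ,  0.01344497, -0.99736404]]), 't': array([0.00642861, 0.57541929, 1.09024422])}
side {'fov_y': 52.85483969410613, 'cx': 317.57950991921246, 'cy': 199.11343410246275, 'R': array([[-0.98727376, -0.15878251,  0.00886812],
       [-0.0915964 ,  0.52216938, -0.84790874],
       [ 0.13000242, -0.83793034, -0.53006803]]), 't': array([0.54420591, 0.14342032, 0.84977155])}
wrist {'fov_y': 65.21095359798333, 'cx': 312.94049747124774, 'cy': 197.13363645802906, 'R': array([[ 0.40286552,  0.91525778, -0.00160495],
       [ 0.87005752, -0.38242445,  0.31104894],
       [ 0.28407619, -0.12670729, -0.95039254]]), 't': array([-0.62347753, -0.04220422,  0.38039354])}
```

View pics/top0.png

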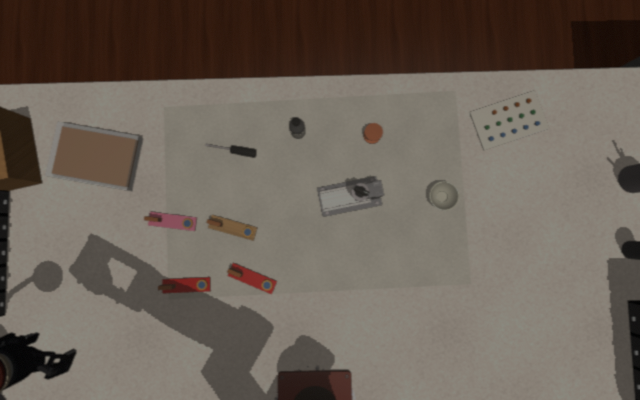

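View pics/side0.png

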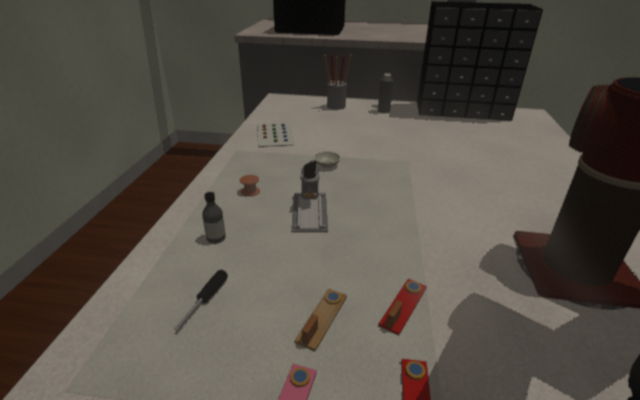

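View pics/wrist0.png

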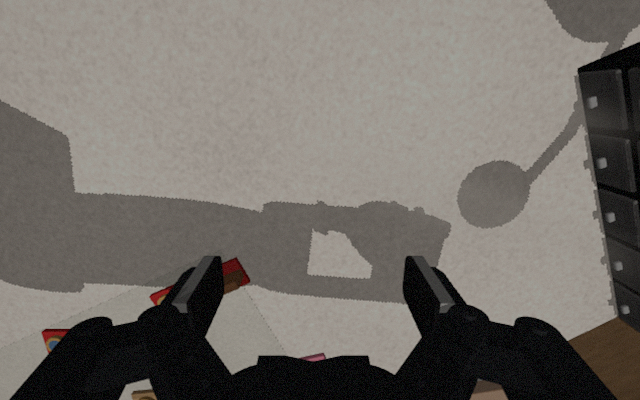

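Candidates in the top picture are the pink slat at (172,220), the natural wood slat at (232,228), and the red slats at (186,285) and (252,278). I choose the wood one at (232,228), and the crop will check that.

```bash
cat > h.py <<'E'
import numpy as np,cv2
from rig import manip
def load(fn): return np.load(fn)
def shot(name,fn):
    s=manip.sense();c=manip.get_calibration(name);p,d=manip.read_camera(name)
    cv2.imwrite(f"pics/{fn}.png",p[:,:,::-1])
    np.savez(fn+".npz",p=p,d=d,R=c["R"],t=c["t"],f=200/np.tan(np.radians(c["fov_y"]/2)),cx=c["cx"],cy=c["cy"])
    return s
def plane(c,u,v,z):
    r=c["R"].T@np.array([(u-c["cx"])/c["f"],(v-c["cy"])/c["f"],1]);o=-c["R"].T@c["t"]
    return o+r*(z-o[2])/r[2]
def pt(c,u,v):
    d=c["d"][int(round(v)),int(round(u))]
    return c["R"].T@(np.array([(u-c["cx"])/c["f"]*d,(v-c["cy"])/c["f"]*d,d])-c["t"])
def proj(c,X):
    q=c["R"]@np.asarray(X)+c["t"];return q[:2]/q[2]*c["f"]+[c["cx"],c["cy"]]
def crop(c,u0,v0,w,h,s,fn):
    cv2.imwrite(f"pics/{fn}.png",cv2.resize(c["p"][v0:v0+h,u0:u0+w,::-1],None,fx=s,fy=s,interpolation=cv2.INTER_CUBIC))
E
python3 - <<'E'
from h import *
t=load("top0.npz");s=load("side0.npz")
crop(t,195,150,200,110,4,"tc0"); crop(s,280,130,160,240,2.5,"sc0")
print(plane(t,247,232,.014),plane(t,215,222,.04),plane(t,232,228,.008))
print(plane(s,334,297,.014),plane(s,310,320,.04))
print(plane(t,320,198,.01),plane(t,360,188,.128),pt(t,360,188),plane(t,442,195,0))
E
```

```text
[0.49319898 0.18109098 0.014     ] [0.52288431 0.26534129 0.04      ] [0.50548861 0.22505163 0.008     ]
[0.49063609 0.18430826 0.014     ] [0.5212703  0.26813345 0.04      ]
[ 0.58570484 -0.02831204  0.01      ] [ 0.59963137 -0.1304067   0.128     ] [ 0.59968627 -0.13046479  0.1274689 ] [ 0.58730837 -0.37892208  0.        ]
```

View pics/tc0.png

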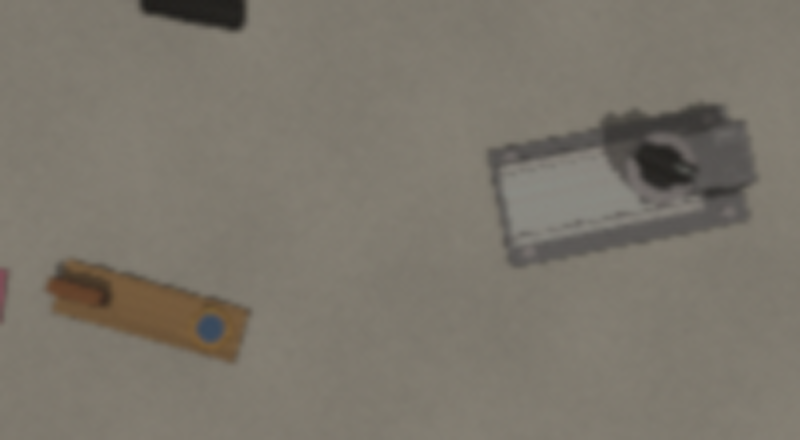

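View pics/sc0.png

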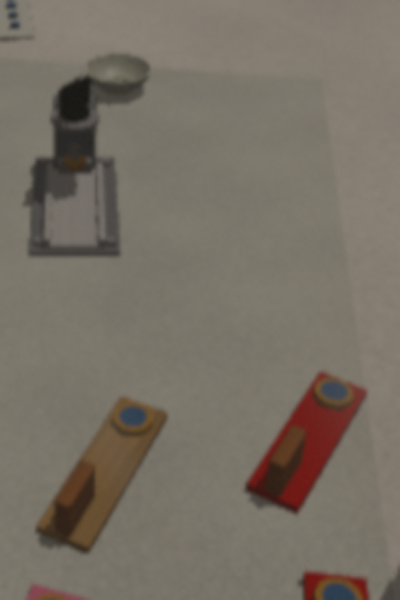

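```bash
cat >> h.py <<'E'
from scipy.spatial.transform import Rotation as Ro
def toolR(s): 
    q=s["tool_rot"];return Ro.from_quat([q[1],q[2],q[3],q[0]]).as_matrix()
def goto(s,xyz,yaw_y=None):
    "row for target TCP and yaw of tool y (deg)"
    R=toolR(s);d=R.T@(np.asarray(xyz)-s["position"])*100
    cur=np.degrees(np.arctan2(R[1,1],R[0,1]))
    tz=0 if yaw_y is None else -((yaw_y-cur+180)%360-180)
    print("shift cm",d.round(2),"turn",round(tz,2),"cur yaw y",round(cur,2),"tilt",np.degrees(np.arccos(-R[2,2])).round(2))
E
python3 - <<'E'
from h import *
s=manip.sense();R=toolR(s);c=load("wrist0.npz");o=-c["R"].T@c["t"]
print("cam in tool",R.T@(o-s["position"]), R.T@c["R"].T)
goto(s,[.52,.25,.23],-19.6)
t=load("top0.npz")
for u,v in((318.2,187.5),(324,216)): print(plane(t,u,v,.01))
E
```

```text
cam in tool [ 0.07889414 -0.00076255 -0.14318506] [[ 1.12574827e-03 -9.50337314e-01 -3.11219732e-01]
 [ 9.99999358e-01  1.10956174e-03  2.29065229e-04]
 [ 1.27628274e-04 -3.11219790e-01  9.50337953e-01]]
shift cm [-37.48 -18.58   0.07] turn 85.78 cur yaw y 66.18 tilt 0.09
[ 0.61598945 -0.0238387   0.01      ]
[ 0.53400924 -0.03854354  0.01      ]
```

```bash
python3 -m handwheel '[[8.5,-4,-2,0,7],[8.5,-8,-4,0,14],[8.5,-12,-6,0,21],[8.5,-15,-7.5,0,28],[8.5,-18,-9,0,35],[8.5,-21,-10.5,0,42],[8.5,-24,-12,0,49],[8.5,-27,-13.5,0,56],[8.5,-30,-15,0,63],[8.5,-33,-16.5,0,70],[8.5,-36,-18,0,77],[8.5,-37.5,-18.6,0,84],[8.5,-37.5,-18.6,0,85.8],[8.5,-37.5,-18.6,0,85.8],[8.5,-37.5,-18.6,0,85.8]]'
python3 - <<'E'
from h import *
shot("wrist","w1")
E
```

```text
time_s: 1.4
position: [0.5202, 0.2499, 0.2309]
tool_rot: [-0.0, 0.817, 0.577, -0.0]
contact_force: [-0.7, 0.5, 0.4]
finger_gap: 0.995
```

View pics/w1.png

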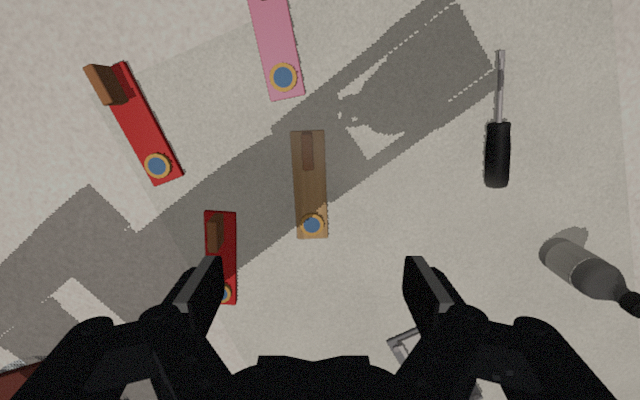

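The wrist picture shows the wooden slat from (291,130) to (328,238), with its bezel at (312,225) and its fin at (307,150). The pink and red ones are separate.

Run:
```python
from h import *
c=load("w1.npz");crop(c,270,110,80,145,4,"w1c")
```

```text
(no output)
```

View pics/w1c.png

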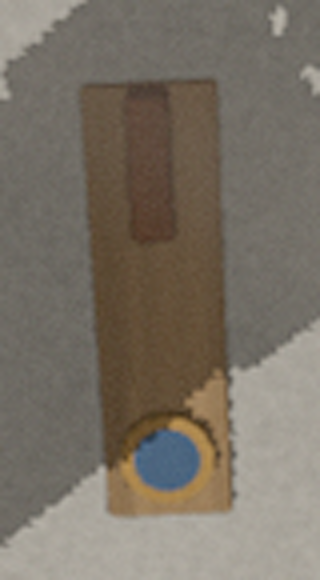

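Run:
```python
from h import *
c=load("w1.npz")
P=[plane(c,270+u/4,110+v/4,.008) for u,v in((81,86),(215,81),(231,512),(108,514))]
for p in P: print(p)
tail=(P[0]+P[1])/2;head=(P[2]+P[3])/2;d=head-tail;L=np.linalg.norm(d);yaw=np.degrees(np.arctan2(d[1],d[0]))
print(L,yaw,np.linalg.norm(P[0]-P[1]))
d/=L;b=plane(c,270+168/4,110+461/4,.014);print("bezel",b)
m=(head+tail)/2; fin=m+d*(-48.5)/1000; print("org",m+d*.0465,"fin",fin)
for u,v in((127,88),(170,90),(175,241),(132,241)):
  print(plane(c,270+u/4,110+v/4,.04))
goto(manip.sense(),[fin[0],fin[1],.06],yaw+90)
```

```text
[0.50934418 0.29497038 0.008     ]
[0.54621613 0.28341451 0.008     ]
[0.50691328 0.15263888 0.008     ]
[0.46935255 0.16518987 0.008     ]
0.13617738275013166 -106.92646272341851 0.03864038488205154
bezel [0.49463689 0.17859547 0.014     ]
org [0.49441834 0.17956783 0.008     ] fin [0.52207702 0.27045235 0.008     ]
[0.52390261 0.29298468 0.04      ]
[0.53439816 0.28871694 0.04      ]
[0.52208373 0.24990792 0.04      ]
[0.51099954 0.25383362 0.04      ]
shift cm [ 1.97 -0.46 17.1 ] turn -2.6 cur yaw y -19.52 tilt 0.04
```

```bash
python3 -m handwheel '[[4.5,2,-0.4,3,-2.6],[4.5,2,-0.4,7,-2.6],[4.5,2,-0.4,11,-2.6],[4.5,2,-0.4,15,-2.6],[4.5,2,-0.4,18,-2.6],[4.5,2,-0.4,20,-2.6],[4.5,2,-0.4,21.2,-2.6],[4.5,2,-0.4,21.7,-2.6],[4.5,2,-0.4,21.7,-2.6],[3,2,-0.4,21.7,-2.6],[2,2,-0.4,21.7,-2.6],[1,2,-0.4,21.7,-2.6],[0.8,2,-0.4,21.7,-2.6],[0.8,2,-0.4,21.7,-2.6],[0.8,2,-0.4,21.7,-2.6],[0.8,2,-0.4,21.7,-2.6]]' 40
python3 - <<'E'
from h import *
shot("wrist","w2")
E
```

```text
time_s: 2.78
position: [0.5248, 0.2709, 0.0165]
tool_rot: [0.0, 0.804, 0.595, 0.002]
contact_force: [-1.0, 0.1, 5.8]
finger_gap: 0.134
```

View pics/w2.png

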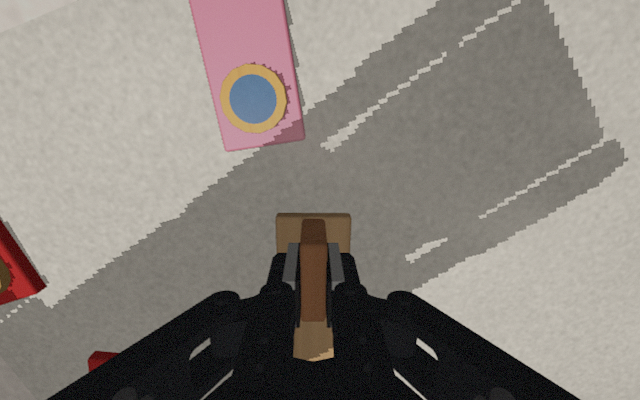

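Fin gripped at (313,270): it sits between the pads, at 11.4 mm opening. I'll lift it and carry it high over the press to look straight down on it.

```bash
python3 -m handwheel '[[0.8,0,0,-1,0],[0.8,0,0,-3,0],[0.8,0,0,-6,0],[0.8,0,0,-10,0],[0.8,0,0,-14,0],[0.8,0,0,-18,0],[0.8,0,0,-22,0],[0.8,0,0,-26,0],[0.8,0,0,-26,0],[0.8,0,0,-26,0]]' 60
python3 - <<'E'
from h import *
s=manip.sense();print(s["finger_gap"])
goto(s,[.595,-.17,.28],10.2)
E
```

```text
time_s: 3.67
position: [0.525, 0.2708, 0.279]
tool_rot: [0.001, 0.804, 0.595, 0.004]
contact_force: [-0.9, 0.2, -1.8]
finger_gap: 0.123
0.12271978853982742
shift cm [-40.1   19.6   -0.16] turn -27.22 cur yaw y -17.02 tilt 0.45
```

```bash
python3 -m handwheel '[[0.8,-3,1.5,0,-3],[0.8,-6,3,0,-6],[0.8,-9,4.5,0,-9],[0.8,-12,6,0,-12],[0.8,-15,7.5,0,-15],[0.8,-18,9,0,-18],[0.8,-21,10.5,0,-21],[0.8,-24,12,0,-24],[0.8,-27,13.3,0,-27],[0.8,-30,14.7,0,-27],[0.8,-33,16.1,0,-27],[0.8,-36,17.6,0,-27],[0.8,-38.5,18.8,0,-27],[0.8,-40,19.6,0,-27],[0.8,-40,19.6,0,-27],[0.8,-40,19.6,0,-27],[0.8,-40,19.6,0,-27]]'
python3 - <<'E'
from h import *
shot("wrist","w3")
E
```

```text
time_s: 5.08
position: [0.5932, -0.1684, 0.2734]
tool_rot: [-0.001, 0.643, 0.766, 0.0]
contact_force: [0.4, 0.6, -0.9]
finger_gap: 0.129
```

View pics/w3.png

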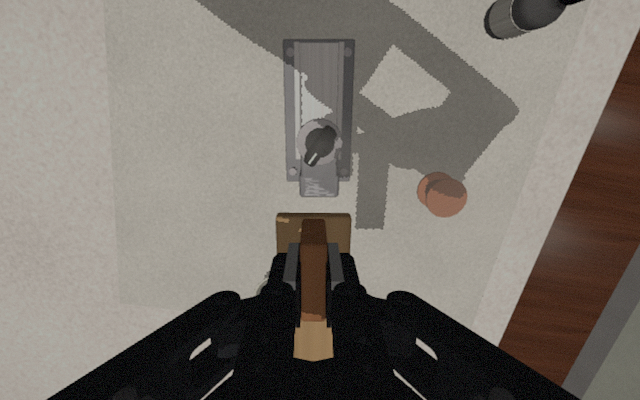

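Run:
```python
from h import *
c=load("w3.npz");crop(c,265,30,110,90,6.5,"w3a");crop(c,275,105,95,95,6,"w3b")
```

```text
(no output)
```

View pics/w3a.png

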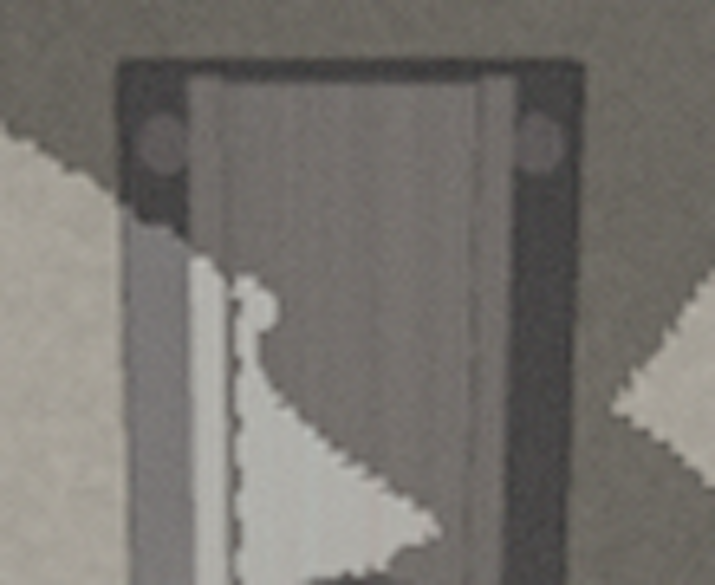

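View pics/w3b.png

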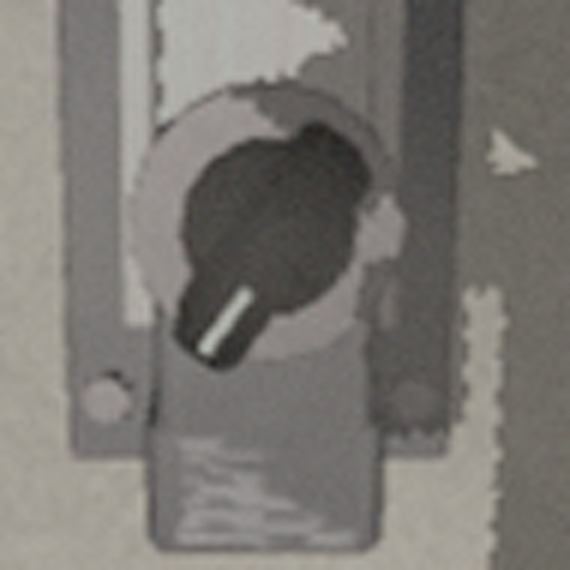

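Run:
```python
from h import *
c=load("w3.npz")
A=lambda u,v,z:plane(c,265+u/6.5,30+v/6.5,z)
B=lambda u,v,z:plane(c,275+u/6,105+v/6,z)
def yw(d):return np.degrees(np.arctan2(d[1],d[0]))
l1,r1,l2,r2=A(189,90,.017),A(516,90,.017),A(193,570,.017),A(500,570,.017)
print("widths",np.linalg.norm(l1-r1),np.linalg.norm(l2-r2),"yaw",yw(l2-l1),yw(r2-r1),yw((l2+r2)-(l1+r1)))
print("ctr",(l1+r1)/2,(l2+r2)/2)
b1,b2=A(119,62,.008),A(583,65,.008);print("base mouth",b1,b2,np.linalg.norm(b1-b2),yw(b2-b1)-90,(b1+b2)/2)
m1,m2=A(189,78,.017),A(516,76,.017);print("mouth chan",(m1+m2)/2,yw(m2-m1)-90)
s1,s2=B(60,30,.008),B(72,455,.008);print("base left edge yaw",yw(s2-s1))
k=B(268,222,.091);print("collar",k, np.linalg.norm(B(133,222,.091)-B(405,222,.091)))
a1,a2=B(155,440,.085),B(378,440,.085);print("arm",(a1+a2)/2,np.linalg.norm(a1-a2))
w1,w2=B(205,355,.128),B(345,150,.128);print("wing",w1,w2,(w1+w2)/2,np.linalg.norm(w1-w2),yw(w1-w2))
e1,e2=B(248,290,.128),B(205,352,.128);print(yw(e2-e1))
for u,v in((317,140),(323,135),(300,100),(330,100),(312,75),(286,150),(320,170)): print(u,v,pt(c,u,v))
```

```text
widths 0.058343898410034095 0.058661649748106365 yaw -80.47516322467371 -80.25636059395333 -80.36576902011767
ctr [ 0.57697536 -0.03382101  0.017     ] [ 0.59089743 -0.11583522  0.017     ]
base mouth [ 0.53428768 -0.03540662  0.008     ] [ 0.61742248 -0.02115637  0.008     ] 0.08434728446651411 -80.27338354598055 [ 0.57585508 -0.02828149  0.008     ]
mouth chan [ 0.57659148 -0.03175644  0.017     ] -79.62115908025562
base left edge yaw -79.8381260477866
collar [ 0.59467647 -0.13507764  0.091     ] 0.04698075996964065
arm [ 0.60184905 -0.17483178  0.085     ] 0.04068058979434019
wing [ 0.58705737 -0.15216845  0.128     ] [ 0.60251852 -0.11738858  0.128     ] [ 0.59478794 -0.13477852  0.128     ] 0.0380616120797413 -113.96721192146757
-114.38959759973935
317 140 [ 0.59033677 -0.12894813  0.12622256]
323 135 [ 0.59482337 -0.12323739  0.12859764]
300 100 [ 0.56483703 -0.09924357  0.00980233]
330 100 [ 0.60151201 -0.0927196   0.01072203]
312 75 [ 0.57448268 -0.0680707   0.00969369]
286 150 [ 0.55676306 -0.16454461  0.00639467]
320 170 [ 0.60066611 -0.1651249   0.08687961]
```

The press is fully visible: the mouth at about (319,42), the collar centred at (320,142), and the wing line pointing toward (309,164). That puts the axis at (0.5947, -0.1350), the channel yaw at -80.1° and the wing yaw at -114°. The channel line and the collar agree to under 1 mm.

Run:
```python
from h import *
s=manip.sense();K=np.array([.5947,-.1350]);a=np.radians(-80.1);d=np.array([np.cos(a),np.sin(a)])
for x,z in((-.142,.06),(-.142,.030),(-.095,.0275)): goto(s,[*(K+d*x),z],9.9)
```

```text
shift cm [17.41  0.76 21.39] turn 0.15 cur yaw y 10.05 tilt 0.08
shift cm [17.41  0.76 24.39] turn 0.15 cur yaw y 10.05 tilt 0.08
shift cm [12.71  0.75 24.64] turn 0.15 cur yaw y 10.05 tilt 0.08
```

```bash
python3 -m handwheel '[[0.8,3,0.1,0,0],[0.8,7,0.3,0,0],[0.8,11,0.5,0,0],[0.8,14.5,0.7,1,0],[0.8,17,0.75,4,0],[0.8,17.4,0.75,8,0.1],[0.8,17.4,0.75,12,0.1],[0.8,17.4,0.75,16,0.1],[0.8,17.4,0.75,19,0.1],[0.8,17.4,0.75,21,0.1],[0.8,17.4,0.75,21.4,0.1],[0.8,17.4,0.75,21.4,0.1],[0.8,17.4,0.75,21.4,0.1]]'
python3 - <<'E'
from h import *
s=shot("side","s4");shot("wrist","w4");shot("top","t4")
c=load("s4.npz");crop(c,250,140,120,130,4.5,"s4c")
c=load("t4.npz");crop(c,270,150,140,90,5,"t4c")
K=np.array([.5947,-.1350]);a=np.radians(-80.1);d=np.array([np.cos(a),np.sin(a)])
for x,z in((-.142,.06),(-.142,.028),(-.098,.0275)): goto(s,[*(K+d*x),z],9.9)
E
```

```text
time_s: 6.22
position: [0.5717, 0.0038, 0.0617]
tool_rot: [0.001, 0.643, 0.766, 0.001]
contact_force: [0.7, -0.3, -0.2]
finger_gap: 0.126
shift cm [ 0.13 -0.12  0.17] turn 0.04 cur yaw y 9.94 tilt 0.1
shift cm [ 0.14 -0.13  3.37] turn 0.04 cur yaw y 9.94 tilt 0.1
shift cm [-4.26 -0.13  3.42] turn 0.04 cur yaw y 9.94 tilt 0.1
```

View pics/s4c.png

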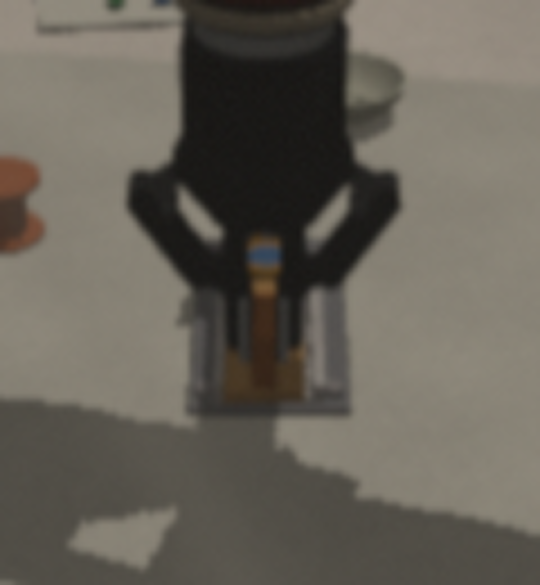

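View pics/t4c.png

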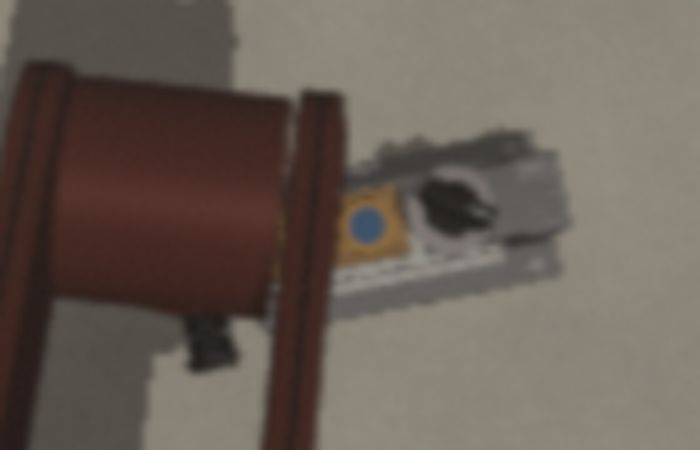

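The top crop shows the bezel at (366,225) just in front of the collar, over the channel. The side view shows the fin centred between the walls at about (265,350). Checking the bezel's lateral offset numerically.

Run:
```python
from h import *
K=np.array([.5947,-.1350]);a=np.radians(-80.1);d=np.array([np.cos(a),np.sin(a)]);n=np.array([-d[1],d[0]])
def pr(p,l): q=p[:2]-K; print(l,"x %.4f y %.4f"%(q@d,q@n))
t=load("t4.npz");t0=load("top0.npz");s=load("s4.npz");w=load("w4.npz")
pr(plane(t,270+366/5,150+225/5,.0592),"bezel top")
pr(plane(t,270+452/5,150+208/5,.091),"collar top cam")
pr(plane(s,250+265/4.5,140+257/4.5,.0592),"bezel side")
pr(np.array([.5717,.0038]),"tcp")
crop(w,230,150,170,220,2.7,"w4c")
```

```text
bezel top x -0.0439 y 0.0014
collar top cam x 0.0001 y -0.0009
bezel side x -0.0508 y 0.0006
tcp x -0.1407 y 0.0012
```

View pics/w4c.png

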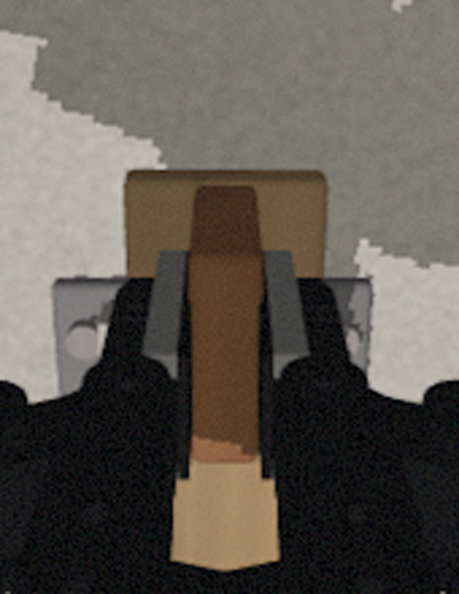

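```bash
python3 -m handwheel '[[0.8,0.1,-0.13,0.3,0],[0.8,0.1,-0.13,1,0],[0.8,0.1,-0.13,1.8,0],[0.8,0.1,-0.13,2.4,0],[0.8,0.1,-0.13,2.9,0],[0.8,0.1,-0.13,3.2,0],[0.8,0.1,-0.13,3.4,0],[0.8,0.1,-0.13,3.4,0],[0.8,0.1,-0.13,3.4,0]]'
```

```text
time_s: 7.12
position: [0.5696, 0.0038, 0.0264]
tool_rot: [0.0, 0.644, 0.765, 0.0]
contact_force: [-1.1, -0.4, 1.3]
finger_gap: 0.128
```

```bash
python3 -m handwheel '[[0.8,-0.2,0,0,0],[0.8,-0.5,0,0,0],[0.8,-0.9,0,0,0],[0.8,-1.3,0,0,0],[0.8,-1.7,0,0,0],[0.8,-2,0,0,0],[0.8,-2,0,0,0]]'
python3 - <<'E'
from h import *
s=manip.sense();print(s["contact_force"],s["wrist_torque"])
K=np.array([.5947,-.1350]);goto(s,[*(K+np.array([.1719,-.9851])*-.095),s["position"][2]],9.9)
E
```

```text
time_s: 7.7
position: [0.5732, -0.0169, 0.0265]
tool_rot: [0.0, 0.644, 0.765, -0.0]
contact_force: [-0.1, -1.4, 1.4]
finger_gap: 0.128
[-0.0975642  -1.35064379  1.44464999] [-0.33643063 -0.06602542  0.01708172]
shift cm [-2.51  0.09  0.  ] turn -0.06 cur yaw y 9.84 tilt 0.05
```

```bash
python3 -m handwheel '[[0.8,-0.2,0.02,0,0],[0.8,-0.5,0.05,0,0],[0.8,-0.9,0.08,0,0],[0.8,-1.3,0.08,0,0],[0.8,-1.7,0.08,0,0],[0.8,-2,0.08,0,0],[0.8,-2.05,0.08,0,0],[0.8,-2.05,0.08,0,0]]'; python3 -m handwheel '[[0.8,-0.05,0,0,0],[0.8,-0.1,0,0,0],[0.8,-0.15,0,0,0],[0.8,-0.2,0,0,0],[0.8,-0.2,0,0,0]]'
```

```text
time_s: 8.37
position: [0.5775, -0.0365, 0.0265]
tool_rot: [0.0, 0.644, 0.765, -0.0]
contact_force: [0.0, 0.5, 4.7]
finger_gap: 0.128
time_s: 8.78
position: [0.5776, -0.0375, 0.0265]
tool_rot: [-0.0, 0.644, 0.765, 0.0]
contact_force: [-0.1, 2.9, 5.5]
finger_gap: 0.128
```

```bash
python3 -m handwheel '[[0.8,-0.05,0,0,0],[0.8,-0.1,0,0,0],[0.8,-0.1,0,0,0]]'; python3 -m handwheel '[[0.8,-0.05,0,0,0],[0.8,-0.1,0,0,0],[0.8,-0.1,0,0,0]]'
python3 - <<'E'
from h import *
s=shot("side","s5");shot("wrist","w5")
print(s["contact_force"],s["wrist_torque"])
c=load("s5.npz");crop(c,250,140,120,130,4.5,"s5c")
E
```

```text
time_s: 9.03
position: [0.5778, -0.0385, 0.0265]
tool_rot: [-0.0, 0.644, 0.765, 0.0]
contact_force: [0.1, 3.0, 6.3]
finger_gap: 0.123
time_s: 9.28
position: [0.578, -0.0395, 0.0265]
tool_rot: [-0.0, 0.644, 0.765, 0.0]
contact_force: [-0.1, 3.6, 6.3]
finger_gap: 0.124
[-0.13175012  3.56247765  6.33052135] [ 0.5487255   0.17579746 -0.00294273]
```

View pics/s5c.png

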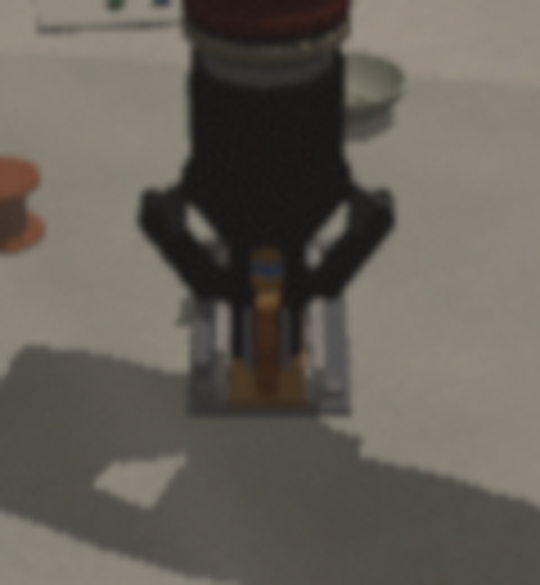

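View pics/w5.png

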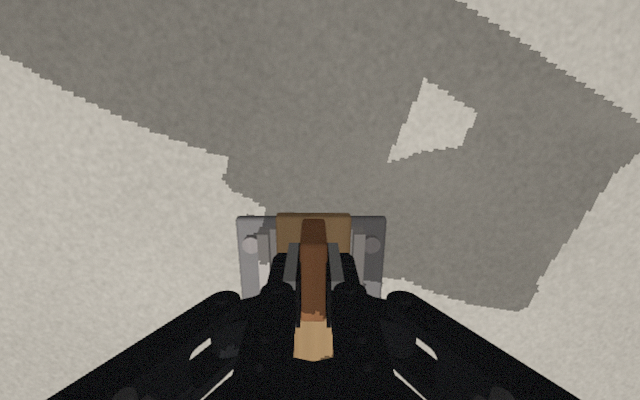

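```bash
python3 -m handwheel '[[0.8,-0.05,0,0,0],[0.8,-0.1,0,0,0],[0.8,-0.1,0,0,0]]'; python3 -m handwheel '[[0.8,-0.05,0,0,0],[0.8,-0.1,0,0,0],[0.8,-0.1,0,0,0]]';python3 -m handwheel '[[0.8,-0.05,0,0,0],[0.8,-0.1,0,0,0],[0.8,-0.1,0,0,0]]'
```

```text
time_s: 9.63
position: [0.578, -0.0399, 0.0265]
tool_rot: [-0.0, 0.644, 0.765, 0.0]
contact_force: [-1.2, 4.5, 6.1]
finger_gap: 0.127
time_s: 9.88
position: [0.578, -0.0399, 0.0265]
tool_rot: [-0.001, 0.644, 0.765, 0.001]
contact_force: [-1.3, 9.0, 6.8]
finger_gap: 0.126
time_s: 10.13
position: [0.578, -0.0399, 0.0265]
tool_rot: [-0.002, 0.644, 0.765, 0.001]
contact_force: [-2.5, 13.3, 9.9]
finger_gap: 0.129
```

The carrier is at the stop: motion halted at y = -0.0399 and the force rose 4.5, 9.0, 13.3 N. I'll relax the push, open and rise.

```bash
python3 -m handwheel '[[0.8,0.1,0,0,0],[0.8,0.2,0,0,0],[0.8,0.2,0,0,0],[1.6,0.2,0,0,0],[2.5,0.2,0,0,0],[3.5,0.2,0,0,0],[4,0.2,0,0,0],[4,0.2,0,0,0],[4,0.2,0,-1,0],[4,0.2,0,-3,0],[4,0.2,0,-6,0],[4,0.2,0,-10,0],[4,0.2,0,-14,0],[4,0.2,0,-18,0],[4,0.2,0,-18,0],[4,0.2,0,-18,0]]'
python3 - <<'E'
from h import *
s=shot("wrist","w6")
c=load("w6.npz");crop(c,240,200,160,140,5,"w6c")
shot("side","s6");c=load("s6.npz");crop(c,270,140,90,110,5,"s6c")
E
```

```text
time_s: 11.47
position: [0.5803, -0.0414, 0.2111]
tool_rot: [0.004, 0.644, 0.765, 0.002]
contact_force: [0.8, -0.1, -1.0]
finger_gap: 0.47
```

View pics/w6.png

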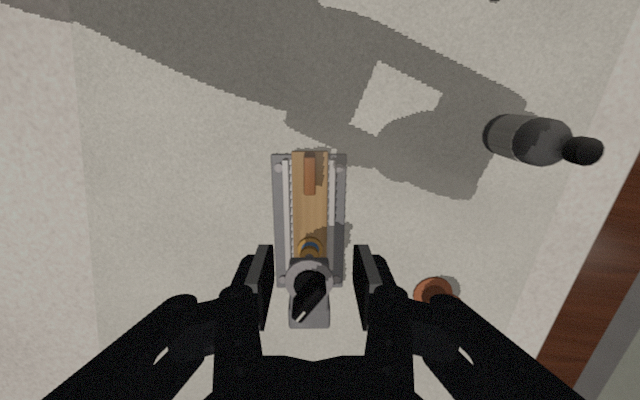

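View pics/s6c.png

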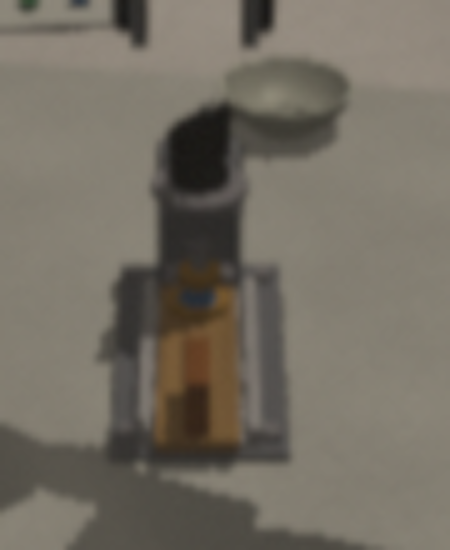

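Run:
```python
from h import *
c=load("w6.npz");crop(c,262,140,96,140,5.5,"w6d")
```

```text
(no output)
```

View pics/w6d.png

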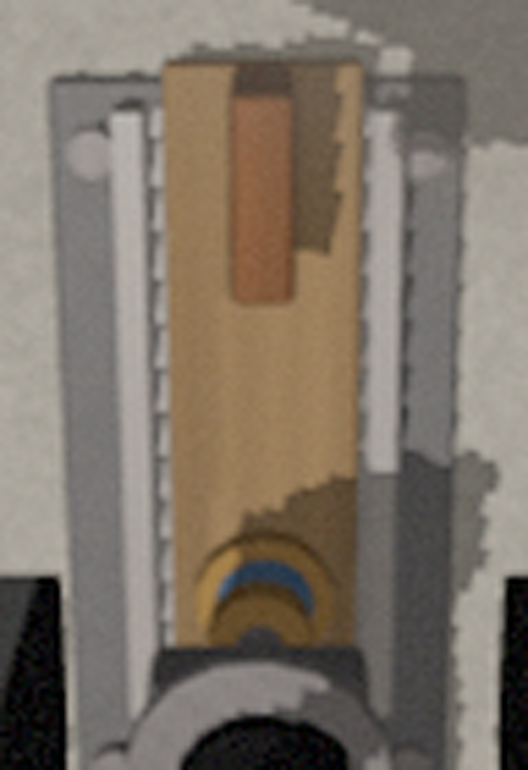

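Run:
```python
from h import *
K=np.array([.5947,-.1350]);a=np.radians(-80.1);d=np.array([np.cos(a),np.sin(a)]);n=np.array([-d[1],d[0]])
c=load("w6.npz");A=lambda u,v,z:plane(c,262+u/5.5,140+v/5.5,z)
def pr(p,l): q=p[:2]-K; print(l,"x %.4f y %.4f"%(q@d,q@n))
pr(A(163,63,.018),"tail L");pr(A(360,63,.018),"tail R");pr(A(178,645,.018),"front L");pr(A(357,645,.018),"front R")
pr(A(52,78,.008),"base L");pr(A(464,78,.008),"base R");pr(A(127,112,.017),"ch");pr(A(150,112,.017),"wallLin");pr(A(370,112,.017),"wallRin")
s=manip.sense();goto(s,[*K,.14],-24.2);goto(s,[*K,.101],-24.2)
```

```text
tail L x -0.1147 y -0.0190
tail R x -0.1147 y 0.0196
front L x 0.0138 y -0.0184
front R x 0.0139 y 0.0209
base L x -0.1099 y -0.0422
base R x -0.1098 y 0.0414
ch x -0.1048 y -0.0265
wallLin x -0.1048 y -0.0219
wallRin x -0.1047 y 0.0218
shift cm [-9.58  0.07  6.61] turn 34.07 cur yaw y 9.87 tilt 0.02
shift cm [-9.58  0.07 10.51] turn 34.07 cur yaw y 9.87 tilt 0.02
```

The tail edge is at press x = -114.7 mm (nominal -115), so the carrier is seated, with a lateral offset of about 0.5 mm. Next is the knob.

```bash
python3 -m handwheel '[[4,-3,0,0,7],[4,-6,0,0,14],[4,-9,0,1,21],[4,-9.6,0.1,3,28],[4,-9.6,0.1,4,34],[4,-9.6,0.1,4,34],[4,-9.6,0.1,4,34],[4,-9.6,0.1,4,34]]'
python3 - <<'E'
from h import *
s=shot("wrist","w7");K=[.5947,-.1350]
goto(s,[*K,.101],-24.2)
c=load("w7.npz");crop(c,220,180,200,180,4,"w7c")
E
```

```text
time_s: 12.23
position: [0.5951, -0.1348, 0.1658]
tool_rot: [-0.001, 0.838, 0.545, -0.0]
contact_force: [0.0, -0.6, 0.7]
finger_gap: 0.467
shift cm [-0.04 -0.02  6.48] turn 0.28 cur yaw y -23.92 tilt 0.08
```

View pics/w7c.png

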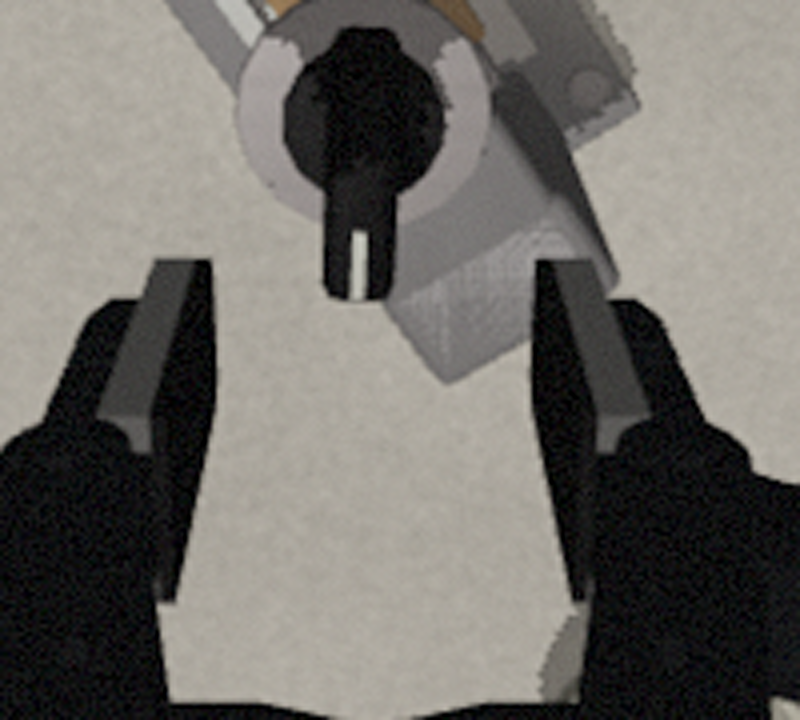

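Run:
```python
from h import *
s=manip.sense();R=toolR(s)
c=load("w7.npz");B=lambda u,v,z:plane(c,220+u/4,180+v/4,z)
for l,p in(("line end",B(358,297,.128)),("line start",B(359,232,.128)),("wing far",B(362,30,.128)),("wing L",B(324,270,.128)),("wing R",B(394,270,.128)),("collarL",B(234,110,.091)),("collarR",B(493,110,.091))):
    print(l,p,"tool",(R.T@(p-s["position"])*1000).round(1))
```

```text
line end [ 0.58623823 -0.15177301  0.128     ] tool [-19.3  -1.7  38.6]
line start [ 0.59110204 -0.141267    0.128     ] tool [-7.7 -1.5 38.6]
wing far [ 0.60515883 -0.11086518  0.128     ] tool [25.8 -1.  38.6]
wing L [ 0.58321625 -0.14512576  0.128     ] tool [-14.5  -7.1  38.6]
wing R [ 0.59351506 -0.14967668  0.128     ] tool [-14.4   4.1  38.6]
collarL [ 0.57247218 -0.1251658   0.091     ] tool [ -0.6 -25.1  75.6]
collarR [ 0.61641972 -0.14459066  0.091     ] tool [-0.5 23.  75.6]
```

The wing runs vertically in the crop, from (362,30) to the white line at (358,297), aligned to about 1°. It is offset about -1.2 mm in tool y.

```bash
python3 -m handwheel '[[4,0,-0.12,1.5,0.5],[4,0,-0.12,3.5,0.5],[4,0,-0.12,5,0.5],[4,0,-0.12,6,0.5],[4,0,-0.12,6.4,0.5],[4,0,-0.12,6.4,0.5],[4,0,-0.12,6.4,0.5]]'
python3 -m handwheel '[[3,0,0,0,0],[2,0,0,0,0],[1.5,0,0,0,0],[1,0,0,0,0],[0.8,0,0,0,0],[0.8,0,0,0,0],[0.8,0,0,0,0],[0.8,0,0,0,0]]' 80
python3 - <<'E'
from h import *
s=manip.sense();print(s["wrist_torque"],s["contact_force"],s["joints"]);goto(s,s["position"])
E
```

```text
time_s: 12.87
position: [0.5949, -0.1347, 0.1032]
tool_rot: [0.0, 0.841, 0.54, 0.0]
contact_force: [-0.1, -0.5, 0.1]
finger_gap: 0.47
time_s: 13.53
position: [0.5935, -0.1343, 0.1034]
tool_rot: [-0.001, 0.842, 0.54, -0.001]
contact_force: [-6.9, 3.2, 7.6]
finger_gap: 0.123
[ 0.43038665  1.18904396 -0.09592582] [-6.89529381  3.23278226  7.56828789] [-3.52081234e-01  3.03120808e-01  1.67827249e+00  7.82734179e-05
  1.16246242e+00  7.76337375e-02]
shift cm [0. 0. 0.] turn 0 cur yaw y -24.62 tilt 0.13
```

```bash
python3 -m handwheel '[[0.8,0,-0.13,-0.1,0],[0.8,0,-0.13,-0.1,0]]'
python3 -m handwheel '[[0.8,0,0,0,3],[0.8,0,0,0,7],[0.8,0,0,0,12],[0.8,0,0,0,17],[0.8,0,0,0,20],[0.8,0,0,0,20]]'
cat > st.py <<'E'
from h import *
s=manip.sense();print("torque",s["wrist_torque"].round(3),"F",s["contact_force"].round(1),"q6",s["joints"][5].round(3),"gap",s["finger_gap"].round(3));goto(s,s["position"])
E
python3 st.py
```

```text
time_s: 13.7
position: [0.5933, -0.1342, 0.1035]
tool_rot: [0.0, 0.842, 0.54, 0.0]
contact_force: [0.4, -0.6, 0.4]
finger_gap: 0.123
time_s: 14.2
position: [0.5932, -0.1342, 0.1035]
tool_rot: [0.0, 0.923, 0.385, 0.0]
contact_force: [-0.8, 0.2, 1.7]
finger_gap: 0.121Traceback (most recent call last):
  File "st.py", line 2, in <module>
    s=manip.sense();print("torque",s["wrist_torque"].round(3),"F",s["contact_force"].round(1),"q6",s["joints"][5].round(3),"gap",s["finger_gap"].round(3));goto(s,s["position"])
                                                                                                                                 ^^^^^^^^^^^^^^^^^^^^^
AttributeError: 'float' object has no attribute 'round'
```

```bash
sed -i 's/s\["finger_gap"\].round(3)/s["finger_gap"]/' st.py; python3 st.py
python3 -m handwheel '[[0.8,0,0,0,4],[0.8,0,0,0,8],[0.8,0,0,0,12],[0.8,0,0,0,16],[0.8,0,0,0,20],[0.8,0,0,0,20]]'
python3 st.py
```

```text
torque [ 0.044  0.155 -0.178] F [-0.8  0.2  1.7] q6 0.429 gap 0.12080132831172602
shift cm [0. 0. 0.] turn 0 cur yaw y -44.72 tilt 0.0
time_s: 14.7
position: [0.5932, -0.1341, 0.1035]
tool_rot: [-0.0, 0.976, 0.219, 0.0]
contact_force: [-1.3, 1.1, 1.3]
finger_gap: 0.124
torque [ 0.12   0.241 -0.143] F [-1.3  1.1  1.3] q6 0.776 gap 0.12354264485943982
shift cm [0. 0. 0.] turn 0 cur yaw y -64.66 tilt 0.0
```

```bash
python3 -m handwheel '[[0.8,0,0,0,4],[0.8,0,0,0,8],[0.8,0,0,0,12],[0.8,0,0,0,12]]'; python3 st.py;  python3 -m handwheel '[[0.8,0,0,0,4],[0.8,0,0,0,8],[0.8,0,0,0,8]]'; python3 st.py
```

```text
time_s: 15.03
position: [0.5932, -0.1341, 0.1035]
tool_rot: [-0.0, 0.993, 0.117, 0.0]
contact_force: [-0.7, 0.5, 2.0]
finger_gap: 0.122
torque [ 0.113  0.283 -0.208] F [-0.7  0.5  2. ] q6 0.984 gap 0.1219253001221363
shift cm [0. 0. 0.] turn 0 cur yaw y -76.58 tilt 0.01
time_s: 15.28
position: [0.5932, -0.1341, 0.1035]
tool_rot: [-0.0, 0.999, 0.048, -0.0]
contact_force: [-2.0, 1.8, 2.2]
finger_gap: 0.126
torque [ 0.212  0.285 -0.163] F [-2.   1.8  2.2] q6 1.123 gap 0.12587212056845498
shift cm [0. 0. 0.] turn 0 cur yaw y -84.52 tilt 0.01
```

```bash
python3 -m handwheel '[[0.8,0,0,0,4],[0.8,0,0,0,8],[0.8,0,0,0,8]]'; python3 st.py
```

```text
time_s: 15.53
position: [0.5932, -0.1341, 0.1034]
tool_rot: [-0.0, 1.0, -0.022, -0.0]
contact_force: [-1.4, 1.7, 2.4]
finger_gap: 0.118
torque [ 0.213  0.34  -0.172] F [-1.4  1.7  2.4] q6 1.262 gap 0.11848100079289935
shift cm [0. 0. 0.] turn 0 cur yaw y -92.49 tilt 0.01
```

```bash
python3 -m handwheel '[[0.8,0,0,0,3.5],[0.8,0,0,0,7],[0.8,0,0,0,7]]' >/dev/null; python3 st.py;  python3 -m handwheel '[[0.8,0,0,0,3.5],[0.8,0,0,0,7],[0.8,0,0,0,7]]'; python3 st.py
```

```text
torque [ 0.237  0.348 -0.2  ] F [-3.2  2.   2.7] q6 1.383 gap 0.12174224539628839
shift cm [0. 0. 0.] turn 0 cur yaw y -99.44 tilt 0.01
time_s: 16.03
position: [0.5932, -0.134, 0.1035]
tool_rot: [-0.0, 0.99, -0.143, -0.0]
contact_force: [-2.3, 2.2, 3.9]
finger_gap: 0.118
torque [ 0.343  0.403 -0.194] F [-2.3  2.2  3.9] q6 1.506 gap 0.11814463371957622
shift cm [0. 0. 0.] turn 0 cur yaw y -106.44 tilt 0.01
```

```bash
python3 -m handwheel '[[0.8,0,0,0,3.5],[0.8,0,0,0,7],[0.8,0,0,0,7]]' ; python3 st.py
```

```text
time_s: 16.28
position: [0.5932, -0.134, 0.1035]
tool_rot: [-0.0, 0.979, -0.203, -0.0]
contact_force: [-2.1, 2.1, 3.6]
finger_gap: 0.123
torque [ 0.322  0.427 -0.239] F [-2.1  2.1  3.6] q6 1.628 gap 0.1233965962643829
shift cm [0. 0. 0.] turn 0 cur yaw y -113.44 tilt 0.01
```

```bash
python3 -m handwheel '[[0.8,0,0,0,4],[0.8,0,0,0,4]]' >/dev/null ; python3 st.py; python3 -m handwheel '[[0.8,0,0,0,4],[0.8,0,0,0,4]]' ; python3 st.py
```

```text
torque [ 0.439  0.444 -0.179] F [-2.6  3.   3.7] q6 1.698 gap 0.1257096937363234
shift cm [0. 0. 0.] turn 0 cur yaw y -117.45 tilt 0.02
time_s: 16.62
position: [0.5932, -0.134, 0.1034]
tool_rot: [-0.0, 0.963, -0.271, -0.0]
contact_force: [-3.7, 2.4, 3.6]
finger_gap: 0.125
torque [ 0.443  0.51  -0.184] F [-3.7  2.4  3.6] q6 1.768 gap 0.12518991675775726
shift cm [0. 0. 0.] turn 0 cur yaw y -121.46 tilt 0.02
```

Just noise, so I'll carry on.

```bash
for i in 1; do python3 -m handwheel '[[0.8,0,0,0,3.5],[0.8,0,0,0,7],[0.8,0,0,0,7]]' >/dev/null; python3 st.py;  python3 -m handwheel '[[0.8,0,0,0,3.5],[0.8,0,0,0,7],[0.8,0,0,0,7]]'; python3 st.py; done
```

```text
torque [ 0.553  0.54  -0.102] F [-2.5  3.   4.6] q6 1.89 gap 0.12358087768979835
shift cm [0. 0. 0.] turn 0 cur yaw y -128.44 tilt 0.02
time_s: 17.12
position: [0.5932, -0.134, 0.1034]
tool_rot: [-0.0, 0.922, -0.386, -0.0]
contact_force: [-2.2, 4.0, 5.1]
finger_gap: 0.126
torque [ 0.515  0.532 -0.136] F [-2.2  4.   5.1] q6 2.012 gap 0.12626211729784567
shift cm [0. 0. 0.] turn 0 cur yaw y -135.44 tilt 0.02
```

```bash
python3 -m handwheel '[[0.8,0,0,0,3.5],[0.8,0,0,0,7],[0.8,0,0,0,7]]' ; python3 st.py
```

```text
time_s: 17.37
position: [0.5933, -0.134, 0.1034]
tool_rot: [-0.0, 0.897, -0.442, -0.0]
contact_force: [-2.9, 3.5, 5.0]
finger_gap: 0.122
torque [0.566 0.53  0.003] F [-2.9  3.5  5. ] q6 2.134 gap 0.12166239807356746
shift cm [0. 0. 0.] turn 0 cur yaw y -142.42 tilt 0.02
```

Run:
```python
from h import *
s=shot("wrist","w8");c=load("w8.npz");crop(c,220,180,200,200,4,"w8c")
print(manip.sense()["wrist_torque"])
shot("top","t8");c=load("t8.npz");crop(c,300,150,110,80,7,"t8c")
print(manip.sense()["wrist_torque"])
```

```text
[0.63884569 0.5465313  0.02767349]
[0.63653688 0.51444451 0.04571208]
```

View pics/w8c.png

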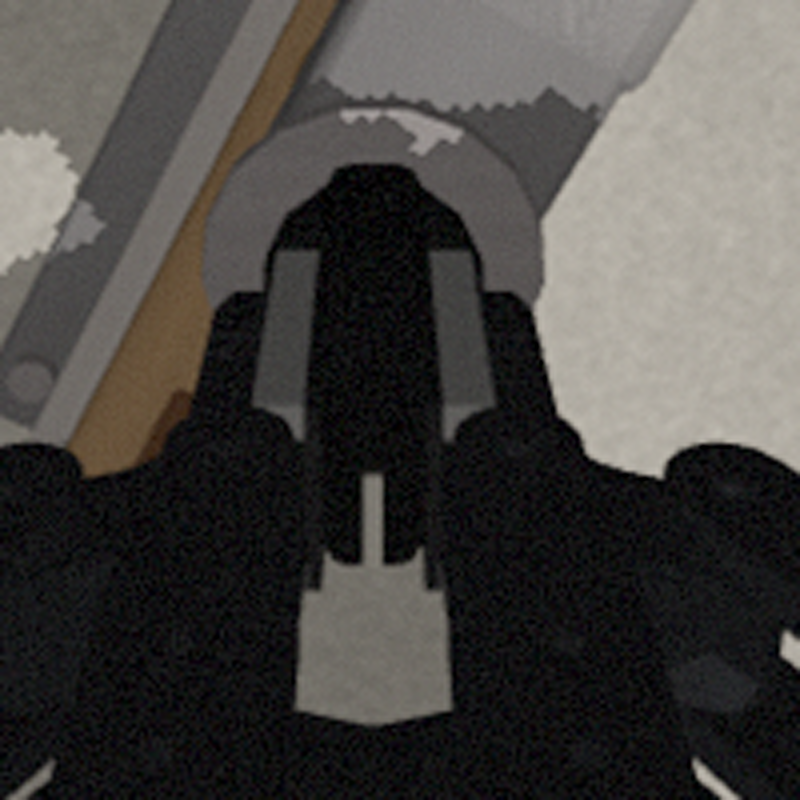

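View pics/t8c.png

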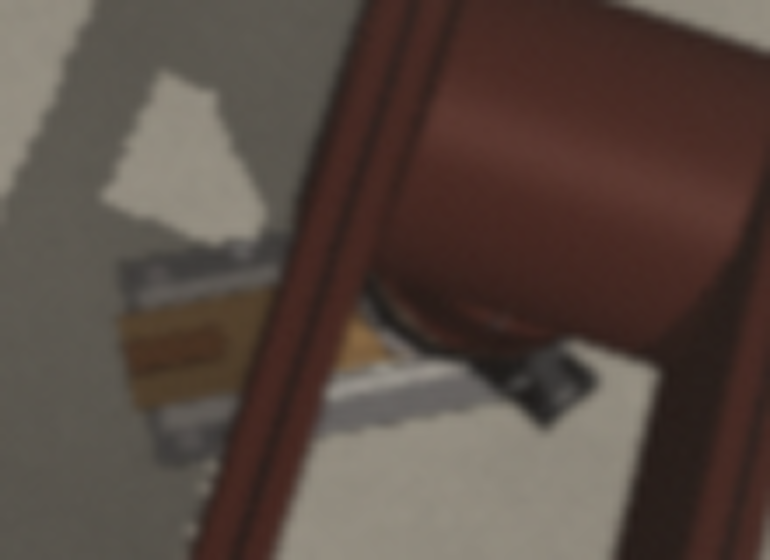

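Run:
```python
from h import *
for i in range(4):
    s=manip.sense();print(s["effort"].round(3),s["wrist_torque"].round(3),s["joints"][5])
    shot("side" if i%2 else "wrist","s8_%d"%i)
c=load("s8_1.npz");crop(c,270,130,90,90,7,"s8c")
```

```text
[-1.7810e+00 -4.7605e+01 -3.5181e+01 -7.7300e-01 -1.2900e+00  4.4000e-02] [0.637 0.514 0.046] 2.1312985004287213
[-1.8020e+00 -4.7602e+01 -3.5182e+01 -7.7800e-01 -1.2900e+00  1.0000e-03] [0.623 0.48  0.004] 2.131204558382793
[-1.8140e+00 -4.7602e+01 -3.5182e+01 -7.8000e-01 -1.2900e+00 -8.0000e-03] [ 0.628  0.492 -0.003] 2.1312542113271076
[-1.8220e+00 -4.7603e+01 -3.5182e+01 -7.8200e-01 -1.2910e+00 -9.0000e-03] [0.685 0.47  0.03 ] 2.1311793572053177
```

View pics/s8c.png

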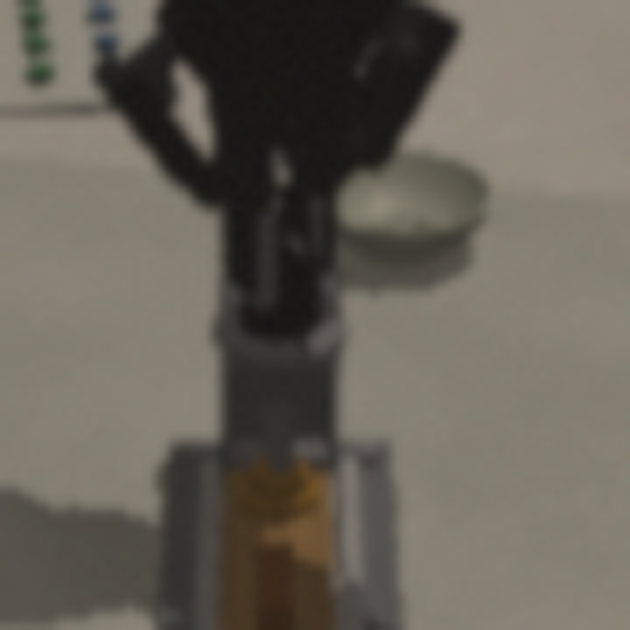

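The side crop shows the pad near the bezel at about (285,470), but the tick is not visible. Torque read after a hold means little because friction holds it, so I'll read it while moving.

```bash
sed -i 's/"F",/"eff6",s["effort"][5].round(3),"F",/' st.py; python3 -m handwheel '[[0.8,0,0,0,2.5]]' >/dev/null; python3 st.py
```

```text
torque [0.67  0.464 0.366] eff6 -0.861 F [-2.5  4.   5.3] q6 2.174 gap 0.1244162408106903
shift cm [0. 0. 0.] turn 0 cur yaw y -144.74 tilt 0.02
```

```bash
python3 -m handwheel '[[0.8,0,0,0,0],[1.5,0,0,0,0],[2.5,0,0,0,0],[3.5,0,0,0,0],[4,0,0,0,0],[4,0,0,-1,0],[4,0,0,-4,0],[4,0,0,-8,0],[4,-3,0,-10,0],[4,-7,0,-10,0],[4,-11,0,-10,0],[4,-12,0,-10,0],[4,-12,0,-10,0],[4,-12,0,-10,0]]'
python3 - <<'E'
from h import *
s=shot("wrist","w9");c=load("w9.npz");u,v=proj(c,[.5932,-.134,.1]);print(u,v)
u,v=int(u),int(v);crop(c,max(u-60,0),max(v-55,0),120,110,6.5,"w9c")
E
```

```text
time_s: 18.92
position: [0.5251, -0.0358, 0.2042]
tool_rot: [-0.0, 0.887, -0.462, 0.001]
contact_force: [-0.2, -1.1, 0.3]
finger_gap: 0.466
313.66636845671144 38.42741514548797
```

View pics/w9c.png

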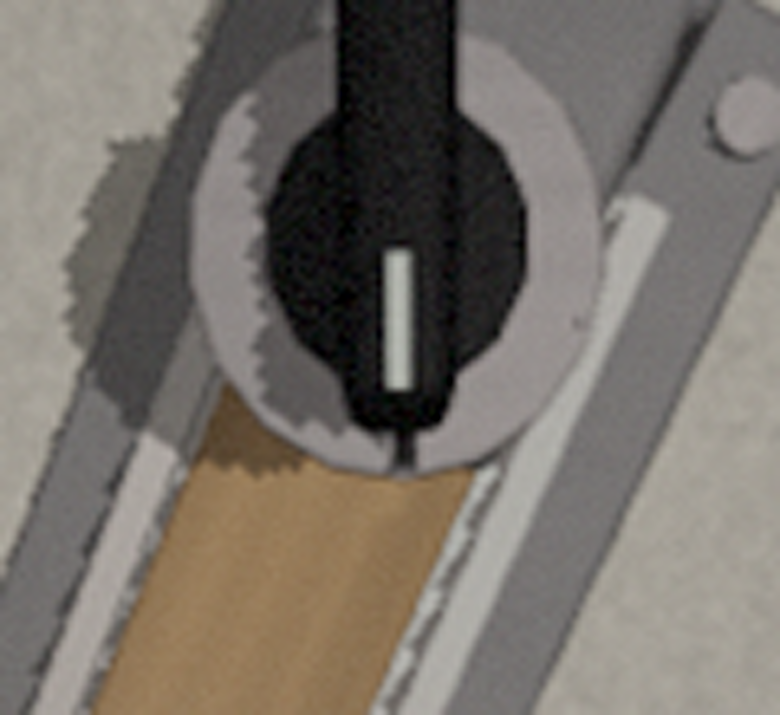

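Run:
```python
from h import *
c=load("w9.npz");u,v=proj(c,[.5932,-.134,.1]);u0,v0=max(int(u)-60,0),max(int(v)-55,0)
B=lambda a,b,z:plane(c,u0+a/6.5,v0+b/6.5,z)[:2]
ang=lambda d:np.degrees(np.arctan2(d[1],d[0]))
a,b=B(398,250,.128),B(399,388,.128);print("line",ang(b-a),"via axis",ang(b-[.5932,-.134]))
t=B(404,452,.091);print("tick",ang(t-[.5932,-.134]),np.linalg.norm(t-[.5932,-.134]))
l,r=B(191,240,.091),B(604,240,.091);print("collar mid at row",(l+r)/2,np.linalg.norm(l-r));bt=B(400,474,.091);print(bt)
ctr=(bt-(b-a)/np.linalg.norm(b-a)*.024);print("ctr",ctr,ang(t-ctr))
e=B(397,430,.128);print(ang(e-ctr))
```

```text
line 125.56938557402405 via axis 126.58558801548831
tick 128.34362897874436 0.02002240845848577
collar mid at row [ 0.59429375 -0.136192  ] 0.04702685044424108
[ 0.57978021 -0.11606202]
ctr [ 0.59374073 -0.1355839 ] 126.86245539769034
124.50647126890141
```

The crop shows the tick at (404,452), almost under the white line at (398,320). Numerically the line has run about 2° past the tick, so the clutch is only just starting to slip. I'll regrasp and add a few degrees.

```bash
python3 -m handwheel '[[4,4,0,0,0],[4,8,0,0,0],[4,11,0,1,0],[4,12,0,4,0],[4,12,0,7,0],[4,12,0,9,0],[4,12,0,10,0],[4,12,0,10,0],[3,12,0,10,0],[2,12,0,10,0],[1.2,12,0,10,0],[0.8,12,0,10,0],[0.8,12,0,10,0],[0.8,12,0,10,0],[0.8,12,0,10,0]]'; python3 st.py; python3 -m handwheel '[[0.8,0,0,0,2.5]]' >/dev/null; python3 st.py
```

```text
time_s: 20.22
position: [0.5943, -0.1351, 0.1058]
tool_rot: [0.0, 0.887, -0.462, 0.002]
contact_force: [-2.4, -1.6, 6.0]
finger_gap: 0.122
torque [-0.462  0.447  0.231] eff6 0.3 F [-2.4 -1.6  6. ] q6 2.18 gap 0.12249919823446757
shift cm [0. 0. 0.] turn 0 cur yaw y -145.08 tilt 0.22
torque [-0.47   0.481  0.394] eff6 -0.883 F [-2.9 -2.5  6.7] q6 2.224 gap 0.12100641111668393
shift cm [0. 0. 0.] turn 0 cur yaw y -147.56 tilt 0.22
```

```bash
python3 -m handwheel '[[0.8,0,0,0,2.5]]' >/dev/null; python3 st.py; python3 -m handwheel '[[0.8,0,0,0,2]]' >/dev/null; python3 st.py
python3 -m handwheel '[[0.8,0,0,0,0],[1.5,0,0,0,0],[2.5,0,0,0,0],[3.5,0,0,0,0],[4,0,0,0,0],[4,0,0,-1,0],[4,0,0,-4,0],[4,0,0,-8,0],[4,-3,0,-10,0],[4,-7,0,-10,0],[4,-11,0,-10,0],[4,-12,0,-10,0],[4,-12,0,-10,0],[4,-12,0,-10,0]]'
python3 - <<'E'
from h import *
s=shot("wrist","w10");c=load("w10.npz");u,v=proj(c,[.5937,-.135,.1]);print(u,v)
u,v=int(u),int(v);print(max(u-60,0),max(v-55,0));crop(c,max(u-60,0),max(v-55,0),120,110,6.5,"w10c")
E
```

```text
torque [-0.498  0.617  0.327] eff6 -0.403 F [-2.9 -3.1  7.1] q6 2.269 gap 0.1214264224724046
shift cm [0. 0. 0.] turn 0 cur yaw y -150.18 tilt 0.22
torque [-0.547  0.574  0.433] eff6 -0.059 F [-3.1 -2.5  6.6] q6 2.305 gap 0.12379909811385444
shift cm [0. 0. 0.] turn 0 cur yaw y -152.19 tilt 0.21
time_s: 21.63
position: [0.5374, -0.0279, 0.2041]
tool_rot: [-0.0, 0.857, -0.515, 0.001]
contact_force: [-0.6, 0.1, 0.0]
finger_gap: 0.471
313.9180486871483 35.87126741276822
253 0
```

View pics/w10c.png

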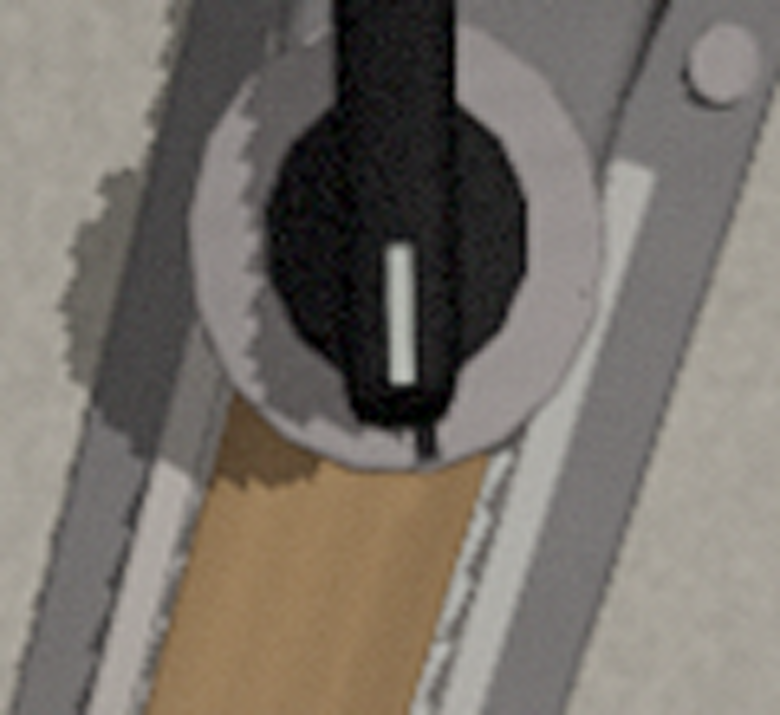

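The tick is now at (427,442) while the line ends at (402,385). It stayed put while the knob turned 7° further, so total slip is about 8–9°. One last check of the carrier and the bench.

Run:
```python
from h import *
shot("side","s11");shot("top","t11")
s=load("s11.npz");a=s["p"][130:400,130:450,::-1];cv2.imwrite("pics/f11.png",cv2.resize(a,None,fx=2.2,fy=2.2))
a=load("side0.npz")["p"].astype(int)
for n,(u,v) in dict(bottle=(213,220),spool=(250,185),dish=(327,158),driver=(205,295)).items():
    print(n,np.abs(a[v-12:v+12,u-12:u+12]-s["p"][v-12:v+12,u-12:u+12]).mean())
```

```text
bottle 5.375
spool 6.787037037037037
dish 17.76678240740741
driver 6.188657407407407
```

View pics/f11.png

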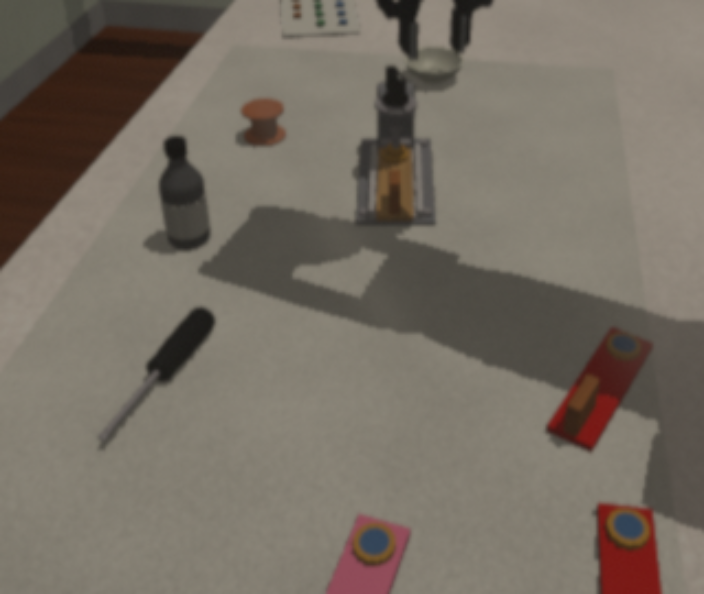

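View pics/w10.png

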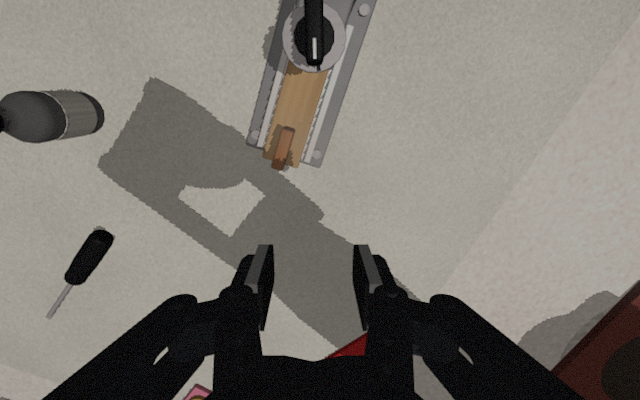

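The carrier lies straight in the channel, with its tail at (282,160) in the wrist picture. The bystanders are in place (the dish's pixel difference comes from the fingers passing in front of it), and the gripper is clear.

```bash
python3 -c "
from rig import manip
print(manip.sign_off())"
```

```text
the job is handed in; nothing more can be done
None
```

I laid the wooden carrier in the press channel, slid it to the back stop, turned the wing knob clockwise about 128° until the clutch slipped, let go and handed the job in at about 22 s. No verdict was reported.

- **Seating:** Motion stopped at the back stop with a push of about 13 N (limit 30 N). The tail edge measured -114.7 mm against a nominal -115 mm, with about 0.5 mm sideways offset. I measured this before turning the knob; afterwards I only checked by eye that it still lay straight.
- **Clutch:** The first visual check showed about 2° between line and tick. After 7° more the tick had stayed still, so total slip is about 8–9°. Torque while turning was about 0.33–0.43 N m, which fits a slipping clutch. I did not measure the squeeze force; I judged it from slip and torque.
- **Readings that disagreed:** The knob torque I read while holding still was useless, first about -0.18 and later near 0 N m. I relied on readings taken while turning and on the tick instead. My first estimate of the knob's axis was also about 1.4 mm off, which I corrected when gripping it.
- **Bench:** The bottle, spool, dish and screwdriver look unmoved in the last side picture. The dish's pixel comparison came out higher than the others because the fingers were in front of it.

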